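# Prove the guard switch with the yellow roller

## Robot

A 7-joint arm with a two-finger parallel gripper is mounted at the origin on a cart in front of the work surface, level with it; the furniture and walls round the work are solid. World frame = base frame: x ahead of the robot, y to its left, z up, the work surface at z = 0. Lengths are in m, angles in rad, forces in N, time in s.
With the tool pointing down it reaches from about 0.425 to 0.925 m from the base axis. Payload 6.8 kg.
Tool frame: the origin (TCP) lies on the mounting face of the last link; the fingertips stand 173 mm ahead of it and the grasp point (between the pads) lies 155 mm ahead of it; z points along the fingers, y is the line along which they close (so a half turn about z gives the same grasp; the last joint's range is limited). The gripper opens to 85 mm and grips with 20 to 120 N. Pads are 22 mm wide; open, the fingers measure 114 mm over their backs; the gripper's body (76 mm by 85 mm) begins 54 mm behind the grasp point. The pads swing forward as they close: fully open they stand 13 mm farther back than shut.
Start: joints at [1.187, 0.477, 0.022, 1.555, -0.011, 1.109, -0.083], TCP at [0.184, -0.65, 0.405] pointing down, gripper open.
Joint ranges: [-2.96, 2.96], [-0.34, 2.1], [-1.41, 1.46], [0.24, 2.44], [-1.37, 4.51], [0.17, 1.92], [-2.96, 2.96]. Speed limits (rad/s): [2.39, 2.39, 3.14, 3.14, 3.14, 3.14, 3.14].

## Interface

Orientations are given as a unit quaternion [w, x, y, z].
In Python, from station import bot gives the robot as it stands. The module is installed in compiled form; this text tells all that it offers.
- The arm moves only by the shell command python3 -m pendant 'ROWS' [FORCE]. ROWS is JSON, a list of rows, each a list of 5 numbers: the finger opening in m, from 0 to 0.0854, then the shift along the tool's x, y, z in m, then the turn about the tool's z in degrees. In form: [[jaw, x, y, z, yaw], ...]. A call has 1 to 12 rows; each row shifts and turns the commanded pose from where the row before left it, along the tool's axes as they then stand; what a row does not reach is not made up. A row lasts 1/12 s, in which the tool goes at most 41.7 mm and 7.16 degrees, less where a joint would pass 70% of its speed; a pose out of reach is approached as far as the arm can. A call with a gripper value outside its range is refused whole. The fingers move at their own pace and stop on an object; FORCE is the grip in N (left out, the last holds). Time passes only in rows, so rows that do not move let the fingers close. It gives the time, the measured TCP pose, the force, the opening and the grip force at its end, in the units of the state.
- bot.get_obs(): the state, without advancing time (a new reading comes with each control period).
- bot.read_camera(name): name is "scene" or "top" or "wrist"; returns (picture, depth): 420x560x3 uint8, blue, green, red; 420x560 float32, m along the optical axis (not along the pixel's ray), 0 where there is no reading.
- bot.camera_model(name): a dict with "intrinsics" (3x3 intrinsics, pixels), "R" (3x3) and "t" (3): a world point X has camera coordinates R X + t. Camera axes: x right, y down, z forward; pixel columns grow to the right and rows downward; lengths in m; the calibration is good to about 2 mm. A picture is of the moment at which its call begins: read the wrist's pose just before it. camera_model takes no time and is no camera call; for the wrist camera it gives the pose at the moment of the call.
- bot.hand_in(): hands the job in; it is judged then, once.
Trained networks look in the newest picture that a camera, given by its name, has taken for a name from the list of things; names that differ only in an ending like _2 or _b are one class to them, and where a whole thing is asked for, a point or a joint stands for the part that bears it (a point fixed in the world has none). Each returns a list of dicts, best first, with "score" (0 to 1); they miss things now and then, are a little off and sometimes report something else, mostly with a low value. They report only what shows in the picture. A call takes as long as a camera call. They do not tell look-alikes from the thing itself.
- bot.boxes_of(name, camera): "at" ([column, row] in pixels, amid what is visible of it).
- bot.trace(name, camera): "mask" (420x560 bool, what is visible of it) and "at" ([column, row] in pixels, amid what is visible of it).
- bot.pinpoint(name, camera): "at" ([column, row] in pixels: a listed point, or the origin of a listed thing).
The state is a dict: "t": time; "q": joint angles; "joint_vel": joint speeds; "joint_torque": joint torques, N m; "eef_pos": TCP position; "tool_rot": TCP orientation; "contact_force": force on the tool from outside, world axes, zero at the start; "torque": the same for the moment, N m; "gripper_width": opening from 0.0 (shut) to 1.0 (fully open); "grasp_force": force on a finger pad.
Only numpy, scipy, OpenCV 4.12 (cv2) and the standard library are available. Lean on these libraries where they do the work, as an engineer would, in place of code of your own. Each camera call takes 0.05 s, during which the arm holds its last target. There are 200 camera calls.

## Task

Before the proofing press is started, test its guard switch: push the yellow roller lever down just until the switch clicks and keep it there for about a second, without overtravel towards the end of its stroke, then let it spring fully back up and move clear. Leave the switches with the red and the blue roller unpressed.

Things in the scene. Friction and masses are not known exactly. Their poses are not given: they have to be found in the camera images.
- yellow_roller (a point): Centre of the yellow roller, a free-turning plastic wheel 24 mm across, 16 mm wide, on the end of a steel lever arm. At rest 87 mm above the bench (wheel top 99 mm). y: its level axle; x: along the arm to its shaft, 80 mm off. Pushed from above, the wheel clicks the switch 13 mm down, overtravels from 35 mm, stops at 49 mm; aim for 24 mm. It swings up to 5 mm further from the shaft.
- yellow_lever (a joint): Turn of the yellow roller's lever about its level shaft: 0 rad at rest (sprung up), grows as the roller is pushed down. Clicks at 0.17 rad and stays clicked beyond; beyond 0.45 is overtravel; hard stop at 0.62. The spring takes about 2.0 N at the roller to start, 3.2 N at the click, 4.2 N at 0.31 rad (middle of the range), 5.3 N at 0.45.
- red_lever (a joint): Lever of the like switch with the red roller, to be left unpressed: 0 rad at rest. All three switches are grey and black, of one pattern, 76 mm high without the lever, on 130 x 90 mm steel foot plates fixed to the bench; they differ only in the roller's colour and stand in any order.
- blue_lever (a joint): Lever of the like switch with the blue roller, to be left unpressed: 0 rad at rest, grows as its roller is pushed down.
Things that resemble listed ones, but are neither listed nor needed, are in the scene too. Leave any pink or purple look-alike of the part that bears blue_lever alone.

How it is judged:
On the way:
1. the yellow roller's lever is held clicked, short of overtravel, for half a second (value of joint yellow_lever between 0.17 and 0.45 rad), for 0.5 s.
At the end, for the whole second after the job is handed in: After the press, all three levers are sprung back up (each within 0.06 rad of rest) (value of joint each of yellow_lever, red_lever, blue_lever below 0.06 rad); the robot touches nothing.
It fails at once if the yellow roller's lever is pushed into overtravel (beyond 0.45 rad) (value of joint yellow_lever above 0.45 rad).
It fails at once if the switch with the red roller is pressed to its click (0.17 rad) (value of joint red_lever above 0.17 rad).
It fails at once if the switch with the blue roller is pressed to its click (0.17 rad) (value of joint blue_lever above 0.17 rad).
It also fails if it takes over 32 s, if anything falls off the work surface, if the arm or the gripper's body presses on something with over 40 N, if the wrist force passes 120 N, or if a joint passes its speed limit or range.

## Working session

There is one attempt and no reset: what is moved stays moved. The work goes in short steps, Python scripts to look and compute and a shell command to move; the robot and the scene stay as the last step left them, time stands still between calls to the robot, and variables do not carry over. Pictures are saved under pics/ and viewed, at most 10 in all, crops included, and the job is handed in when it is done.

```bash
mkdir -p pics; cat > h.py <<'E'
import numpy as np,cv2
from station import bot
def w(cam,px,d,M=None):
    M=M or bot.camera_model(cam);K=np.array(M["intrinsics"])
    c=np.linalg.inv(K)@np.array([px[0],px[1],1.])*d
    return np.array(M["R"]).T@(c-np.array(M["t"]))
E
python3 - <<'E'
from h import *
ims=[]
for c in ["scene","top"]:
    p,d=bot.read_camera(c); cv2.imwrite(f"pics/{c}.png",p); np.save(c+".npy",d)
    for n in ["yellow_roller"]:
        for r in bot.pinpoint(n,c)[:6]:
            a=r["at"]; u,v=int(a[0]),int(a[1]); print(c,np.round(a,1),round(r["score"],2),np.round(w(c,a,d[v,u]),3),p[v,u])
o=bot.get_obs(); print(o["t"],o["eef_pos"],o["tool_rot"])
E
```

```text
scene [342.9 135.1] 0.53 [ 0.641 -0.271  0.098] [ 10 116 138]
top [397.4 147. ] 0.57 [ 0.652 -0.276  0.094] [ 82 175 197]
0.2 [ 0.18377358 -0.6493405   0.40410365] [-5.51485994e-04  9.90508209e-01  1.37452445e-01 -9.86769235e-05]
```

View pics/scene.png

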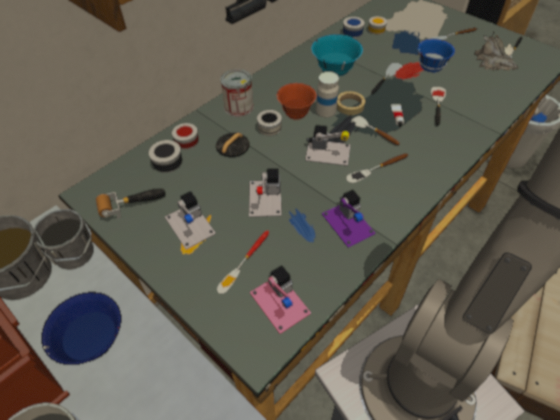

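View pics/top.png

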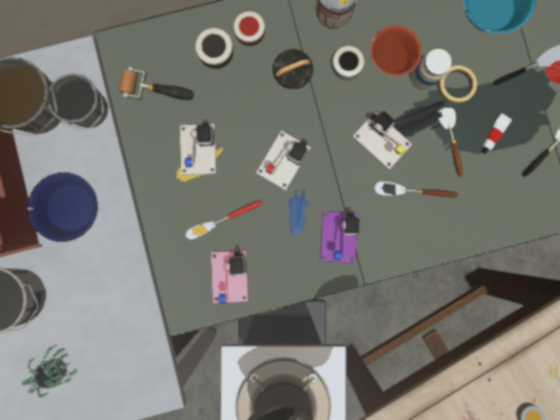

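The scene picture shows five switches on plates. The wheels that could be mistaken for the target are:
- yellow: scene (345,135), top (400,149)
- red: scene (260,189), top (270,168)
- blue: scene (189,218), top (188,161)
- blue on the purple plate: scene (358,216)
- blue on the pink plate: scene (287,301)

Yellow tube ends and brushes are also around. I choose the yellow one at top (400,149) and check it in a close crop.

```bash
python3 - <<'E'
from h import *
out=[]
for c,(u0,v0) in {"top":(345,95),"scene":(290,95)}.items():
    p=cv2.imread(f"pics/{c}.png"); d=np.load(c+".npy"); M=bot.camera_model(c)
    out.append(cv2.resize(p[v0:v0+80,u0:u0+80],(400,400),interpolation=cv2.INTER_CUBIC))
    h=cv2.cvtColor(p,cv2.COLOR_BGR2HSV); m=cv2.inRange(h,(22,110,70),(36,255,255)); 
    k=np.zeros_like(m);k[v0:v0+80,u0:u0+80]=m[v0:v0+80,u0:u0+80]
    v,u=np.nonzero(k); P=np.array([w(c,(a,b),d[b,a],M) for a,b in zip(u,v)])
    print(c,len(u),u.mean(),v.mean(),np.round(np.median(P,0),4)); print(np.round(P[P[:,2].argsort()][::max(1,len(P)//8)],3))
    # ray centroid at z=.09
    C=-np.array(M["R"]).T@np.array(M["t"]); r=w(c,(u.mean(),v.mean()),1.,M)-C
    for z in (.087,.095): print(z,np.round(C+r*(z-C[2])/r[2],4))
    # points of whole switch by height
    if c=="top":
        for (a,b) in [(385,120),(372,130),(400,149),(392,138),(365,150),(383,165),(382,123),(388,144)]: print(a,b,np.round(w(c,(a,b),d[b,a],M),3))
cv2.imwrite("pics/crop1.png",np.hstack(out))
E
```

```text
top 51 399.1764705882353 149.09803921568627 [ 0.6462 -0.2795  0.0967]
[[ 0.643 -0.276  0.089]
 [ 0.654 -0.28   0.093]
 [ 0.647 -0.287  0.094]
 [ 0.642 -0.287  0.096]
 [ 0.649 -0.282  0.097]
 [ 0.654 -0.274  0.097]
 [ 0.651 -0.284  0.098]
 [ 0.649 -0.272  0.099]
 [ 0.646 -0.271  0.101]]
0.087 [ 0.6479 -0.282   0.087 ]
0.095 [ 0.6466 -0.2802  0.095 ]
385 120 [ 0.721 -0.249  0.08 ]
372 130 [ 0.711 -0.229  0.005]
400 149 [ 0.646 -0.281  0.099]
392 138 [ 0.676 -0.265  0.082]
365 150 [ 0.659 -0.211  0.003]
383 165 [ 0.62  -0.259 -0.001]
382 123 [ 0.715 -0.242  0.075]
388 144 [ 0.674 -0.271  0.007]
scene 82 344.5975609756098 135.0609756097561 [ 0.6431 -0.2806  0.0916]
[[ 0.715 -0.362 -0.003]
 [ 0.702 -0.328  0.003]
 [ 0.636 -0.277  0.079]
 [ 0.638 -0.278  0.085]
 [ 0.643 -0.266  0.091]
 [ 0.643 -0.27   0.094]
 [ 0.649 -0.278  0.096]
 [ 0.637 -0.283  0.099]
 [ 0.649 -0.284  0.101]]
0.087 [ 0.6473 -0.2833  0.087 ]
0.095 [ 0.6406 -0.2774  0.095 ]
```

View pics/crop1.png

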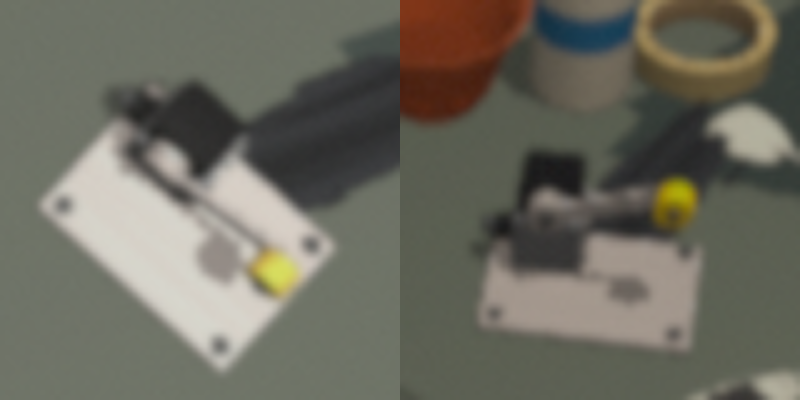

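The crop shows the yellow wheel at top (400,149). Its arm runs up-left to its shaft beside the black box, on a pale steel plate, so the choice holds. Roller is at about (0.646, -0.281).

```bash
python3 -m pendant '[[0,0.03,-0.0127,0,0],[0,0.03,-0.0127,0,0],[0,0.03,-0.0127,0,0],[0,0.03,-0.0127,0,0],[0,0.03,-0.0127,0,0],[0,0.03,-0.0127,0,0],[0,0.03,-0.0127,0,0],[0,0.03,-0.0127,0,0],[0,0.03,-0.0127,0,0],[0,0.03,-0.0127,0,0],[0,0.03,-0.0127,0,0],[0,0.03,-0.0127,0,0]]' 20
```

```text
t: 1.2
eef_pos: [0.4897, -0.4036, 0.4046]
tool_rot: [-0.0, 0.991, 0.137, -0.0]
contact_force: [0.8, -0.6, -0.3]
gripper_width: 0.0
grasp_force: 0.0
```

```bash
python3 -m pendant '[[0,0.0228,-0.0094,0,0],[0,0.0228,-0.0094,0,0],[0,0.0228,-0.0094,0,0],[0,0.0228,-0.0094,0,0],[0,0.0228,-0.0094,0,0],[0,0.0228,-0.0094,0,0],[0,0.0228,-0.0094,0,0],[0,0.0228,-0.0094,0,0],[0,0,0,0.03,0],[0,0,0,0.03,0],[0,0,0,0.02,0],[0,0,0,0,0]]'
python3 - <<'E'
from h import *
o=bot.get_obs();M=bot.camera_model("wrist");p,d=bot.read_camera("wrist");print(o["eef_pos"],o["contact_force"])
h=cv2.cvtColor(p,cv2.COLOR_BGR2HSV); m=cv2.inRange(h,(22,110,70),(36,255,255))
n,l,s,ce=cv2.connectedComponentsWithStats(m)
for i in range(1,n):
    if s[i,4]>30:
        v,u=np.nonzero(l==i);P=np.array([w("wrist",(a,b),d[b,a],M) for a,b in zip(u,v) if d[b,a]>0]);print(ce[i],s[i,4],np.round(np.median(P,0),4),np.round(P.min(0),3),np.round(P.max(0),3))
print([(r["at"],r["score"]) for r in bot.pinpoint("yellow_roller","wrist")[:3]])
cv2.imwrite("pics/wrist1.png",p)
E
```

```text
t: 2.2
eef_pos: [0.642, -0.282, 0.319]
tool_rot: [-0.002, 0.99, 0.138, -0.004]
contact_force: [-0.8, -0.3, 0.8]
gripper_width: -0.003
grasp_force: 0.0
[ 0.64203527 -0.28201571  0.31900311] [-0.75142188 -0.30911832  0.80129301]
[447.68 204.56] 50 [ 0.6781 -0.4394  0.0135] [ 0.674 -0.444  0.012] [ 0.681 -0.436  0.016]
[278.31061599 222.46788991] 763 [ 0.6464 -0.2791  0.0974] [ 0.592 -0.308 -0.001] [ 0.658 -0.268  0.101]
[([279.6, 222.1], 0.62)]
```

View pics/wrist1.png

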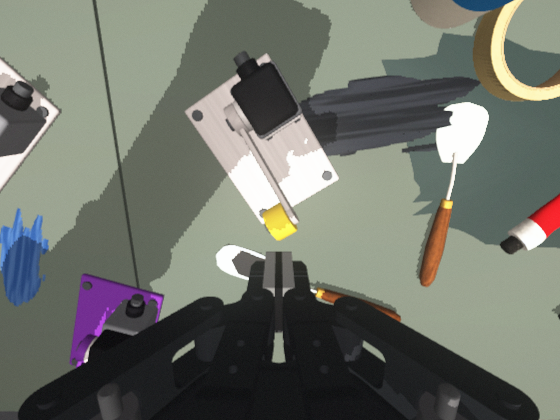

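The wrist view shows the yellow roller at (279,222), just ahead of the closed fingertips at (279,262), with its shaft at (235,118). It measures (0.646, -0.280), top about 0.099, so I descend.

```bash
python3 -m pendant '[[0,0.003,0,0.01,0],[0,0,0,0.01,0],[0,0,0,0.01,0],[0,0,0,0.005,0],[0,0,0,0,0],[0,0,0,0,0]]'; python3 -m pendant '[[0,0,0,0.003,0],[0,0,0,0.003,0],[0,0,0,0.003,0],[0,0,0,0.003,0],[0,0,0,0,0],[0,0,0,0,0]]'
python3 -m pendant '[[0,0,0,0.003,0],[0,0,0,0.003,0],[0,0,0,0,0],[0,0,0,0,0]]'
```

```text
t: 2.8
eef_pos: [0.6465, -0.282, 0.2893]
tool_rot: [-0.0, 0.991, 0.137, -0.0]
contact_force: [-0.1, 0.3, 0.6]
gripper_width: -0.002
grasp_force: 0.0
t: 3.3
eef_pos: [0.6465, -0.282, 0.2774]
tool_rot: [-0.0, 0.991, 0.137, -0.0]
contact_force: [-0.1, -0.7, 0.7]
gripper_width: -0.002
grasp_force: 0.0
t: 3.63
eef_pos: [0.6468, -0.2821, 0.2719]
tool_rot: [0.0, 0.991, 0.137, 0.0]
contact_force: [-0.1, 0.5, 2.5]
gripper_width: 0.004
grasp_force: 1.1
```

Contact came at TCP z 0.272, as expected. I press down in stages.

```bash
python3 -m pendant '[[0,-0.001,0,0.004,0],[0,-0.001,0,0.004,0],[0,0,0,0.004,0],[0,0,0,0.002,0],[0,0,0,0,0],[0,0,0,0,0]]'
python3 - <<'E'
from h import *
print(bot.get_obs()["contact_force"])
p,d=bot.read_camera("scene");cv2.imwrite("pics/sc2.png",cv2.resize(p[85:185,280:400],(720,600),interpolation=cv2.INTER_CUBIC))
E
```

```text
t: 4.13
eef_pos: [0.6449, -0.2827, 0.2577]
tool_rot: [0.0, 0.991, 0.137, 0.0]
contact_force: [2.3, -2.6, 3.2]
gripper_width: -0.001
grasp_force: 1.7
[ 2.26507315 -2.62284666  3.2048159 ]
```

View pics/sc2.png

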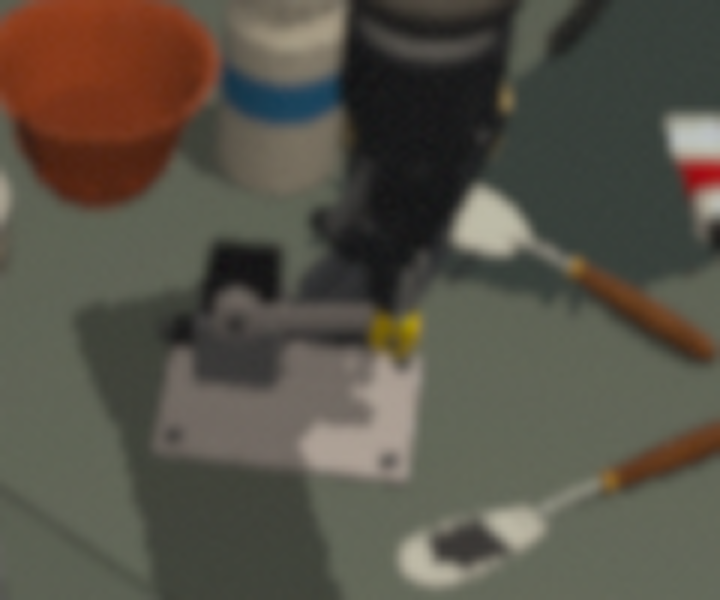

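The crop shows the fingertips on top of the yellow wheel (395,330), and the lever is now about level. I continue to the middle of the range.

```bash
python3 -m pendant '[[0,0,0,0.003,0],[0,0,0,0.003,0],[0,0,0,0.003,0],[0,0,0,0,0],[0,0,0,0,0],[0,0,0,0,0]]'
python3 - <<'E'
from h import *
print(bot.get_obs()["contact_force"])
p,d=bot.read_camera("scene");M=bot.camera_model("scene")
h=cv2.cvtColor(p,cv2.COLOR_BGR2HSV); m=cv2.inRange(h,(22,110,60),(36,255,255));m[:125]=0;m[160:]=0;m[:,:325]=0;m[:,365:]=0
v,u=np.nonzero(m);P=np.array([w("scene",(a,b),d[b,a],M) for a,b in zip(u,v)]);print(len(u),u.mean(),v.mean(),np.median(P,0),P.min(0),P.max(0))
cv2.imwrite("pics/sc3.png",cv2.resize(p[85:185,280:400],(720,600),interpolation=cv2.INTER_CUBIC))
E
```

```text
t: 4.68
eef_pos: [0.6448, -0.2825, 0.2487]
tool_rot: [-0.0, 0.991, 0.137, -0.0]
contact_force: [2.4, -1.1, 3.5]
gripper_width: -0.005
grasp_force: 2.1
[ 2.40178131 -1.1208418   3.45694249]
46 345.4347826086956 142.02173913043478 [ 0.63698988 -0.27945958  0.06968463] [-0.12310625 -0.2941181   0.05518988] [0.65003662 0.40020049 1.01123051]
```

View pics/sc3.png

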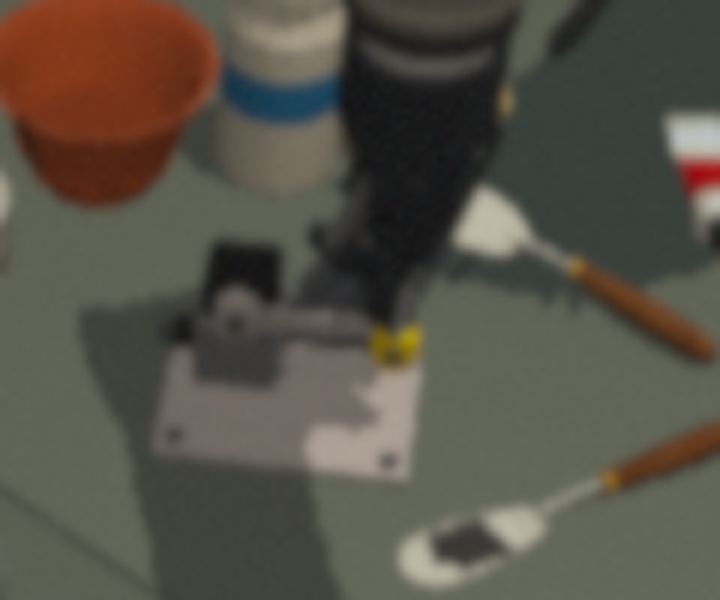

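The crop shows the wheel at (397,346), pressed about 23 mm with the lever tilted down, which is mid-range. I hold it, then release straight up.

```bash
python3 -m pendant '[[0,0,0,0,0],[0,0,0,0,0],[0,0,0,0,0],[0,0,0,0,0],[0,0,0,0,0],[0,0,0,0,0],[0,0,0,0,0],[0,0,0,0,0],[0,0,0,0,0],[0,0,0,0,0]]'
python3 -m pendant '[[0,0,0,-0.005,0],[0,0,0,-0.005,0],[0,0,0,-0.008,0],[0,0,0,-0.01,0],[0,0,0,-0.015,0],[0,0,0,-0.02,0],[0,0,0,-0.03,0],[0,0,0,-0.03,0],[0,0,0,-0.02,0],[0,0,0,-0.01,0],[0,0,0,0,0],[0,0,0,0,0]]'
python3 - <<'E'
from h import *
print(bot.get_obs()["contact_force"])
M=bot.camera_model("wrist");p,d=bot.read_camera("wrist")
h=cv2.cvtColor(p,cv2.COLOR_BGR2HSV); m=cv2.inRange(h,(22,110,70),(36,255,255))
n,l,s,ce=cv2.connectedComponentsWithStats(m)
for i in range(1,n):
    if s[i,4]>30:
        v,u=np.nonzero(l==i);P=np.array([w("wrist",(a,b),d[b,a],M) for a,b in zip(u,v) if d[b,a]>0]);print(ce[i],np.round(np.median(P,0),4))
E
```

```text
t: 5.57
eef_pos: [0.6447, -0.2825, 0.2487]
tool_rot: [-0.0, 0.991, 0.137, 0.0]
contact_force: [1.2, -1.8, 4.7]
gripper_width: -0.0
grasp_force: 2.1
t: 6.57
eef_pos: [0.6443, -0.2822, 0.4011]
tool_rot: [-0.0, 0.99, 0.138, -0.001]
contact_force: [0.7, -0.3, -0.7]
gripper_width: 0.004
grasp_force: 0.0
[ 0.68596678 -0.25091582 -0.7205222 ]
[276.58291457 196.65075377] [ 0.6456 -0.2795  0.0975]
```

The roller is back at its rest height (0.0975, the same reading as before the press), the force is at zero, and the tool is 130 mm clear.

```bash
python3 -c "
from station import bot
print(bot.hand_in())"
```

```text
the job is handed in; nothing more can be done
None
```

I pressed the yellow roller about 23 mm, held it mid-range for over a second, and let it spring back to its rest height. The arm then moved clear without going near the red and blue switches, and the job is handed in; no verdict was returned.

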